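# Shut the marked valve under the light shield

## Task

The flat grey cover on the white valve tray hides three valve handles: push the cover by its upright tab straight back, away from the robot, as far as it goes, without lifting it off its rails. Then push the one handle that ends in a round disc shut: a quarter turn, from pointing toward the robot's side of the tray round to the right (counter-clockwise seen from above), right up to its stop. Leave the two plain handles as they are, and knock over or push away none of the vials and other things about; finish clear of everything.

Things in the scene. Friction and masses are not known exactly. Their poses are not given: they have to be found in the camera images.
- valve_tray: White tray fixed to the table; origin at table height; axes x to the far side (the way the cover slides), y left, z up. Spans x -126..168, y -235..235 mm, 70 mm high. Open valve bay x -120..18, y -181..181 mm; solid deck beyond x 18; ledges 54 mm wide left and right. In the bay, below the handles, nothing is over 50 mm high. Pipe stubs 26 mm thick stick out 45 mm left and right.
- cover (a joint): Slide of the flat grey cover (146 x 356 mm, underside 73 mm and top 77 mm above the table) along the tray's +x: 0 = over the bay, 0.145 m = stop, fully open. Stays where left; moves with about 2 to 4 N.
- cover_lift (a joint): Height by which the cover has been lifted off its rails (m): 0 = resting. It only rests by its weight (0.3 kg).
- cover_tab (a point): Centre of the near face (the face to push, facing the tray's -x) of the cover's upright tab: 120 mm along y, 8 mm thick, from 77 to 107 mm above the table; this point is 92 mm above the table. At cover = 0 it is at tray x -124 mm, y 0.
- handle_disc (a joint): Turn of the marked handle (the one ending in a round disc): 0 = open, pointing to the tray's -x; 1.571 rad = shut, at the stop, pointing to the tray's -y; grows counter-clockwise seen from above. Stiff (0.12 N m: about 3 N at the disc), stays where left. Which of the three places in the bay (110 mm apart along y) it has varies.
- disc_pivot (a point): Turning axis of the marked handle, at mid-height of the handle (58 mm above the table). All pivots lie at tray x -30 mm, at tray y +120, +10 and -100 mm.
- disc_end (a point): Centre of the round disc at the end of the marked handle: 28 mm diameter, 16 mm thick, from 50 to 66 mm above the table, 45 mm from the pivot. The steel bar that joins it to the pivot is 12 mm wide, at the same height.
- handle_plain1 (a joint): Turn of a plain handle (straight steel bar 12 mm wide, 52 mm long, no disc), same sense as the marked one. Leave it.
- handle_plain2 (a joint): Turn of the other plain handle, same shape; starts shut or nearly. Leave it.
- plain1_end (a point): Point on the first plain handle, 45 mm from its pivot, mid-height.
- plain2_end (a point): Point on the second plain handle, 45 mm from its pivot, mid-height.
- vial_left: amber glass vial, 22 dia x 40 mm tall, standing on the tray's left (+y) ledge; origin at the centre of its underside. Leave it.
- vial_right: amber glass vial, 22 dia x 40 mm tall, standing on the tray's right (-y) ledge; origin at the centre of its underside. Leave it.
- stopper: black rubber stopper, 36 dia x 30 mm tall, standing on the tray's left (+y) ledge; origin at the centre of its underside. Leave it.
- jar: amber jar with black cap, 64 dia x 85 mm tall, on the table to the right; origin at the centre of its underside. Leave it.
- beaker: clear cup, 80 dia x 90 mm tall, on the table to the left; origin at the centre of its underside. Leave it.
- tweezers: steel tweezers, 130 mm long, lying on the table near right; origin at the centre of its underside. Leave it.
- marker: black marker pen, 14 dia x 120 mm, lying on the table near right; origin at the underside, mid-length. Leave it.
There are look-alikes about, which are no part of the job. What is shaped like the jar but blue or red is not meant.

How it is judged:
On the way, in this order (a step that is already met when the one before it is completed fails the run):
1. the cover is pushed fully back (within 15 mm of its stop) and rests on its rails (value of joint cover above 0.13 m and value of joint cover_lift below 0.015 m), for 0.2 s.
2. the disc-ended handle is pushed shut (within 8 degrees of its stop) (value of joint handle_disc above 1.43 rad), for 0.2 s.
At the end, for the whole second after the job is handed in: The cover is within 15 mm of its stop and down on its rails, the disc-ended handle is within 8 degrees of shut and at rest, the ends of the plain handles are within 8 mm of where they were, and every bystander is within 30 mm of its place, the standing ones upright (all of step 1 and value of joint handle_disc above 1.43 rad and velocity of joint handle_disc below 0.05 rad/s and velocity of joint cover below 0.01 m/s and not (distance of vial_left from where it was at the start of the episode above 0.03 m) and not (distance of vial_right from where it was at the start of the episode above 0.03 m) and not (distance of stopper from where it was at the start of the episode above 0.03 m) and not (distance of jar from where it was at the start of the episode above 0.03 m) and not (distance of beaker from where it was at the start of the episode above 0.03 m) and not (distance of tweezers from where it was at the start of the episode above 0.03 m) and not (distance of marker from where it was at the start of the episode above 0.03 m) and not (angle between vial_left's own z axis and vertical above 0.4 rad) and not (angle between vial_right's own z axis and vertical above 0.4 rad) and not (angle between stopper's own z axis and vertical above 0.4 rad) and not (angle between jar's own z axis and vertical above 0.4 rad) and not (angle between beaker's own z axis and vertical above 0.4 rad) and not (distance of plain1_end from where it was at the start of the episode above 0.008 m) and not (distance of plain2_end from where it was at the start of the episode above 0.008 m)); the robot touches nothing.
It fails at once if the cover is lifted more than 15 mm off its rails (value of joint cover_lift above 0.015 m).
It fails at once if a plain handle is moved (its end by more than 8 mm) (distance of any of plain1_end, plain2_end from where it was at the start of the episode above 0.008 m).
It fails at once if a bystander is pushed more than 30 mm, lifted or tipped over (distance of any of vial_left, vial_right, stopper, jar, beaker, tweezers, marker from where it was at the start of the episode above 0.03 m or angle between any of vial_left, vial_right, stopper, jar, beaker's own z axis and vertical above 0.4 rad).
It also fails if it takes over 48 s, if anything falls off the work surface, if the arm or the gripper's body presses on something with over 40 N, if the wrist force passes 120 N, or if a joint passes its speed limit or range.

## Robot

A 7-joint arm with a two-finger parallel gripper is mounted at the origin on the work surface. World frame = base frame: x ahead of the robot, y to its left, z up, the work surface at z = 0. Lengths are in m, angles in rad, forces in N, time in s.
With the tool pointing down it reaches from about 0.425 to 0.925 m from the base axis. Payload 6.8 kg.
Tool frame: the origin (TCP) lies at the very end of the fingers, on their centre line; the grasp point (between the pads) lies 19 mm behind it; z points along the fingers, y is the direction in which the jaws open and shut (so a half turn about z gives the same grasp; the last joint's range is limited). The gripper opens to 85 mm and grips with 20 to 120 N. Pads are 22 mm wide; open, the fingers measure 114 mm over their backs; the gripper's body (76 mm by 85 mm) begins 54 mm behind the grasp point. The pads swing forward as they close: fully open they stand 13 mm farther back than shut.
Start: joints at [1.114, 0.477, 0.022, 1.555, -0.011, 1.109, -0.083], TCP at [0.231, -0.634, 0.231] pointing down, gripper open.
Joint ranges: [-2.96, 2.96], [-0.34, 2.1], [-1.41, 1.46], [0.24, 2.44], [-1.37, 4.51], [0.17, 1.92], [-2.96, 2.96]. Speed limits (rad/s): [2.39, 2.39, 3.14, 3.14, 3.14, 3.14, 3.14].

## Interface

Orientations are given as a rotation vector (axis times angle).
In Python, from bench import monitor, viewer, job gives the robot as it stands. The module is installed in compiled form; this text tells all that it offers.
- The arm moves only by the tool drive_tool, never from a script. Its argument "commands" is a list of rows, each an object with "linear": the shift along the tool's x, y, z in m, a list of three; "dr": the turn, a rotation vector about the tool's x, y, z in degrees, a list of three; "jaw": the closure, from 0 (fully open) to 1 (shut). A call has 1 to 8 rows; each row shifts and turns the pose as measured when the row begins, along the tool's axes as they then stand; what a row does not reach is not made up. A row lasts 1/8 s, in which the tool goes at most 62.5 mm and 10.7 degrees, less where a joint would pass 70% of its speed; a pose out of reach is approached as far as the arm can. A call is refused whole if a number of a shift passes 0.0625 or a number of a turn 10.7, either way. A call with a gripper value outside its range is refused whole. The fingers move at their own pace and stop on an object; "force" is the grip in N (left out, the last holds). Time passes only in rows, so rows that do not move let the fingers close. It gives the time, the measured TCP pose, the force and the opening at its end, in the units of the state.
- monitor.get_obs(): the state, without advancing time (a new reading comes with each control period).
- viewer.grab_frame(name): name is "scene" or "top" or "wrist"; returns the picture (480x640x3 uint8, red, green, blue); there is no depth.
- viewer.calibration(name): a dict with "K" (3x3 intrinsics, pixels), "k1" (the pictures are not rectified: a ray, as slopes to the right and down, at radius r is drawn at 1 + k1 r^2 times it, then the intrinsics apply), "R" (3x3) and "t" (3): a world point X has camera coordinates R X + t. Camera axes: x right, y down, z forward; pixel columns grow to the right and rows downward; lengths in m; the calibration is good to about 2 mm. A picture is of the moment at which its call begins: read the wrist's pose just before it. calibration takes no time and is no camera call; for the wrist camera it gives the pose at the moment of the call.
- job.hand_in(): hands the job in, once; it reports no verdict.
The state is a dict: "clock": time; "joints": joint angles; "qvel": joint speeds; "tau": joint torques, N m; "tcp_pos": TCP position; "orientation": TCP orientation; "contact_force": force on the tool from outside, world axes, zero at the start; "moment": the same for the moment, N m; "grip_width": finger opening in m.
Only numpy, scipy, OpenCV 4.12 (cv2) and the standard library are available. Lean on these libraries where they do the work, as an engineer would, in place of code of your own. Each camera call takes 0.05 s, during which the arm holds its last target.

## Working session

There is one attempt and no reset: what is moved stays moved. The work goes in short steps, Python scripts to look and compute and a tool call to move; the robot and the scene stay as the last step left them, time stands still between calls to the robot, and variables do not carry over. Pictures are saved under pics/ and viewed, and the job is handed in when it is done.

Besides the shell and the picture viewer there is one more tool, called after ">>>" as name(argument=value, ...) on one line, values as JSON. drive_tool: Moves the arm, as the interface text tells. Its arguments: {"type":"object","properties":{"commands":{"type":"array"},"force":{"type":"number"}},"required":["commands"]}

```bash
mkdir -p pics; python3 - <<'E'
from bench import monitor, viewer
import cv2
o=monitor.get_obs(); print(o)
for n in("scene","top"):
    cv2.imwrite(f"pics/{n}0.png",cv2.cvtColor(viewer.grab_frame(n),cv2.COLOR_RGB2BGR)); c=viewer.calibration(n); print(n,c)
E
```

```text
{'clock': 0.0, 'joints': array([ 1.11388724,  0.47779001,  0.0223353 ,  1.55644473, -0.01149774,
        1.10928874, -0.08310825]), 'qvel': array([-1.56701562e-03,  8.52269151e-04,  3.50695582e-05,  2.41899912e-03,
       -9.24670822e-04, -5.51595970e-05,  1.40978016e-03]), 'tau': array([ 1.47706771e-03, -5.96447289e+01,  1.60873018e+00, -2.81191063e+01,
        1.25535109e-02,  9.49322392e-03,  9.22406429e-06]), 'tcp_pos': array([ 0.23048926, -0.633806  ,  0.23033523]), 'orientation': array([-3.09220895e+00, -5.44859843e-01,  6.96338106e-04]), 'contact_force': array([ 0.6099734 , -0.0216171 ,  0.39472986]), 'moment': array([ 0.0165869 , -0.08201479, -0.01321151]), 'grip_width': 0.08546513768299173}
scene {'K': array([[527.21630974,   0.        , 317.62551138],
       [  0.        , 527.21630974, 241.69700376],
       [  0.        ,   0.        ,   1.        ]]), 'k1': -0.009266324394690321, 'R': array([[-0.14180821,  0.98988404, -0.00447426],
       [ 0.5903318 ,  0.08093943, -0.80309226],
       [-0.79460607, -0.11652637, -0.5958379 ]]), 't': array([ 0.12107632, -0.23996937,  1.72693942])}
top {'K': array([[519.09084818,   0.        , 318.90216531],
       [  0.        , 519.09084818, 239.22814868],
       [  0.        ,   0.        ,   1.        ]]), 'k1': -0.012508300190732362, 'R': array([[ 0.0543742 , -0.99850487, -0.00561067],
       [-0.97417473, -0.05181439, -0.21977004],
       [ 0.21915074,  0.01741559, -0.97553557]]), 't': array([-0.06920786,  0.51808164,  1.35343229])}
```

View pics/scene0.png

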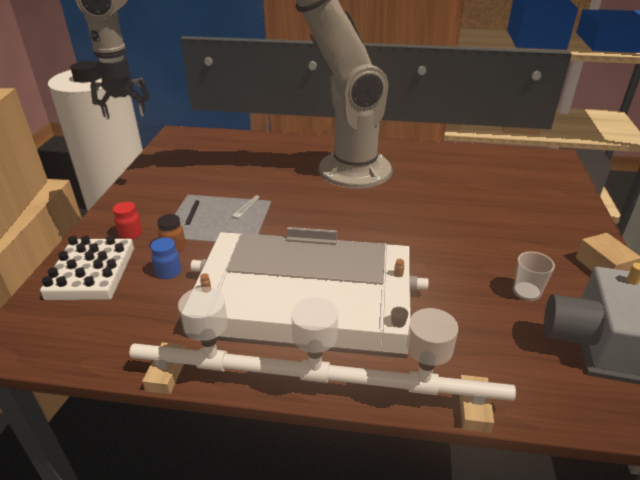

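View pics/top0.png

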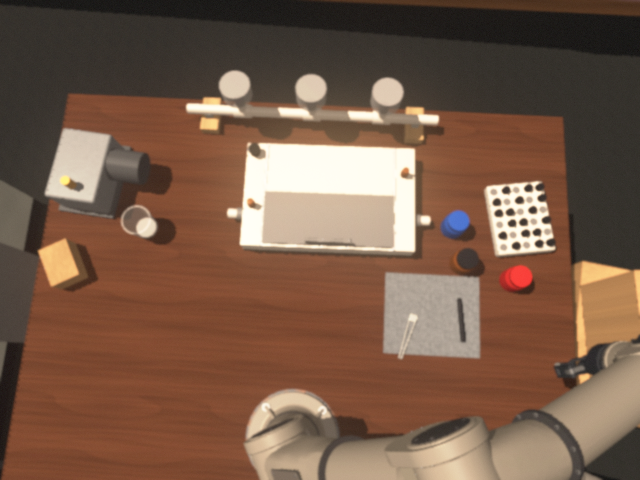

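The tray sits ahead of the robot with the cover's tab on its near side. In the top view the cover is at about (265–395, 193–247) and the tab at about (328,242). The funnels stand beyond the tray.

```bash
cat > h.py <<'E'
import numpy as np, cv2
from bench import monitor, viewer
def ray(c,u,v):
    K=c['K'];x=(u-K[0,2])/K[0,0];y=(v-K[1,2])/K[1,1];a,b=x,y
    for _ in range(10):
        s=1+c['k1']*(a*a+b*b);a,b=x/s,y/s
    R=np.array(c['R']);t=np.array(c['t'])
    return -R.T@t, R.T@np.array([a,b,1.])
def onz(c,u,v,z):
    o,d=ray(c,u,v);return o+d*(z-o[2])/d[2]
def proj(c,X):
    p=np.array(c['R'])@np.array(X)+c['t'];x,y=p[0]/p[2],p[1]/p[2];s=1+c['k1']*(x*x+y*y)
    return c['K'][0,0]*x*s+c['K'][0,2],c['K'][1,1]*y*s+c['K'][1,2]
def save(n,im): cv2.imwrite(f"pics/{n}.png",cv2.cvtColor(im,cv2.COLOR_RGB2BGR))
E
python3 - <<'E'
from h import *
im=cv2.cvtColor(cv2.imread("pics/top0.png"),cv2.COLOR_BGR2RGB)
save("topcrop",cv2.resize(im[130:270,220:440],None,fx=3.6,fy=3.6,interpolation=cv2.INTER_CUBIC))
c=viewer.calibration("top")
hsv=cv2.cvtColor(im,cv2.COLOR_RGB2HSV)
print(hsv[220,330],hsv[165,330],hsv[242,330],hsv[220,255])
m=((hsv[...,2]>150)&(hsv[...,1]<70)).astype(np.uint8); m[:, :235]=0;m[:, 425:]=0;m[:135]=0;m[270:]=0
g=((hsv[...,2]>85)&(hsv[...,2]<170)&(hsv[...,1]<80)).astype(np.uint8);g[:, :255]=0;g[:, 405:]=0;g[:180]=0;g[255:]=0
for n,mm,z in(("tray",m,.07),("cover",g,.077)):
    cs,_=cv2.findContours(mm,0,1);k=max(cs,key=cv2.contourArea)
    r=cv2.minAreaRect(k);print(n,r);P=np.array([onz(c,u,v,z)[:2] for u,v in k[:,0]],np.float32)
    w=cv2.minAreaRect(P*1000);print(w);print(cv2.boxPoints(w))
E
```

```text
[ 15  56 208] [ 25  12 255] [ 16  65 134] [ 27   9 255]
tray ((325.72674560546875, 197.37875366210938), (180.46888732910156, 104.70598602294922), 2.12109637260437)
((640.32470703125, -52.808013916015625), (299.8396301269531, 491.00140380859375), 0.7446351647377014)
[[ 487.22705  190.7236 ]
 [ 493.60803 -300.23633]
 [ 793.42236 -296.33963]
 [ 787.0414   194.6203 ]]
cover ((329.4866943359375, 250.8456573486328), (149.15895080566406, 3.5742805004119873), 2.2025983333587646)
((486.45538330078125, -71.07073974609375), (9.722709655761719, 397.681396484375), 0.8024301528930664)
[[ 478.80984  127.68237]
 [ 484.37918 -269.96002]
 [ 494.10092 -269.82385]
 [ 488.5316   127.81854]]
```

View pics/topcrop.png

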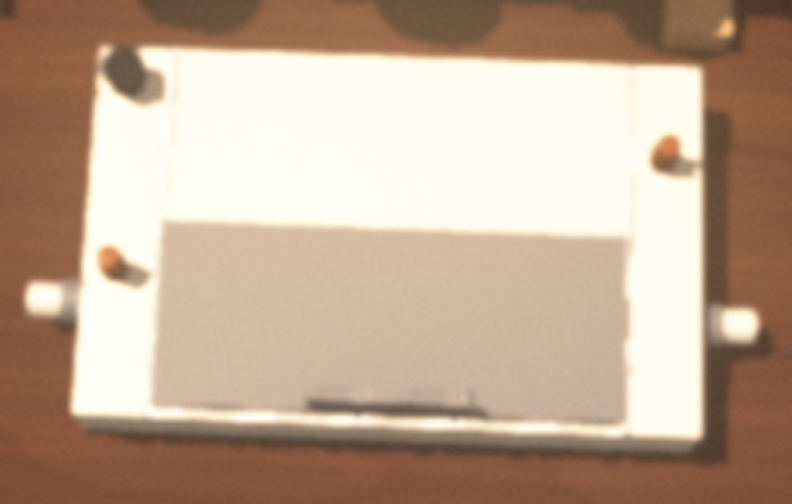

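Clear view: in the crop the tray's top corners are at (98,45), (703,67), (703,440) and (72,414). The cover's corners are at (163,222), (627,238), (624,424) and (153,407). I'll fit the tray pose from these eight corners.

```bash
cat >> h.py <<'E'
def fit(A,B):
    a=A-A.mean(0);b=B-B.mean(0);th=np.arctan2((a[:,0]*b[:,1]-a[:,1]*b[:,0]).sum(),(a*b).sum())
    R=np.array([[np.cos(th),-np.sin(th)],[np.sin(th),np.cos(th)]]);return th,B.mean(0)-R@A.mean(0),R
E
python3 - <<'E'
from h import *
c=viewer.calibration("top")
px=[(98,45),(703,67),(703,440),(72,414)]
cv=[(163,222),(627,238),(624,424),(153,407)]
P=[onz(c,u/3.6+220,v/3.6+130,.07)[:2] for u,v in px]; Q=[onz(c,u/3.6+220,v/3.6+130,.077)[:2] for u,v in cv]
A=[(.168,.235),(.168,-.235),(-.126,-.235),(-.126,.235)]
# cover 146 long; tab face at -124 -> cover spans approx -124..22
B=[(.022,.178),(.022,-.178),(-.124,-.178),(-.124,.178)]
for a,b in((A,P),(B,Q),(A+B,P+Q)):
    a=np.array(a);b=np.array(b);th,t,R=fit(a,b);print(np.degrees(th),t,np.round((b-(a@R.T+t))*1000,1).tolist())
for n,xy,z in(("tab",(-.124,0),.092),("tabL",(-.124,.06),.107),("tabR",(-.124,-.06),.107)):
    X=np.r_[R@xy+t,z];print(n,X,[np.round(proj(viewer.calibration(k),X),1) for k in("top","scene")])
for y in(.12,.01,-.1):print(R@(-.03,y)+t)
# bystanders near edges + funnels
for n,(u,v),z in(("jar",(467,262),.085),("bluej",(456,225),.085),("vialR",(405,173),.11),("funnelmid",(311,90),.2),("funnelR",(387,95),.2)):print(n,onz(c,u,v,z))
im=viewer.grab_frame("scene");save("scrop",cv2.resize(im[220:360,180:440],None,fx=3,fy=3,interpolation=cv2.INTER_CUBIC))
E
```

```text
0.7653412146576063 [ 0.62054967 -0.06359749] [[0.9, 1.6], [0.9, -0.7], [-1.4, -0.7], [-0.4, -0.1]]
0.9416826246538226 [ 0.62403653 -0.06428106] [[-1.0, -1.8], [-1.0, 1.7], [0.9, 3.1], [1.0, -3.1]]
0.836551149226678 [ 0.62229401 -0.06399911] [[-0.6, 1.8], [-1.2, -0.5], [-3.4, -0.2], [-1.8, 0.4], [0.5, -2.0], [1.1, 1.5], [3.0, 2.6], [2.4, -3.6]]
tab [ 0.49830722 -0.06580951  0.092     ] [array([327.6, 245.2]), array([311.4, 231.4])]
tabL [ 0.49743122 -0.00581591  0.107     ] [array([304.8, 243.2]), array([336. , 228.1])]
tabR [ 0.49918323 -0.12580312  0.107     ] [array([350.6, 244.9]), array([286.9, 224.7])]
[0.5905452 0.0555501]
[ 0.5921512  -0.05443817]
[ 0.59375721 -0.16442645]
jar [ 0.47415724 -0.4349261   0.085     ]
bluej [ 0.57336984 -0.40631471  0.085     ]
vialR [ 0.70392377 -0.2635818   0.11      ]
funnelmid [ 0.8863282  -0.00152768  0.2       ]
funnelR [ 0.88230132 -0.19973024  0.2       ]
```

View pics/scrop.png

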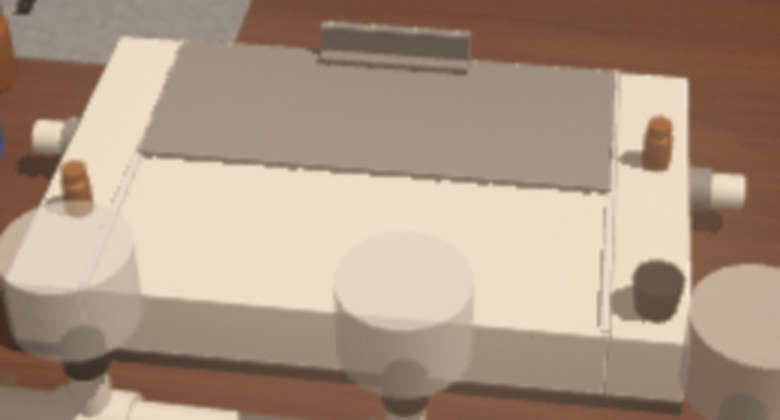

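Tray yaw is about 0.8° with its origin at about (0.622, -0.064); the corners agree within 4 mm. The tab projections also match the scene view. Next I close the jaw, align the yaw and move over to a point in front of the tab.

>>> drive_tool(commands=[{"linear": [0,0,0],"dr": [0,0,9.6],"jaw": 1},{"linear": [0,0,0],"dr": [0,0,9.6],"jaw": 1},{"linear": [0.022,-0.056,0],"dr": [0,0,0],"jaw": 1},{"linear": [0.022,-0.056,0],"dr": [0,0,0],"jaw": 1},{"linear": [0.022,-0.056,0],"dr": [0,0,0],"jaw": 1},{"linear": [0.022,-0.056,0],"dr": [0,0,0],"jaw": 1},{"linear": [0.022,-0.056,0],"dr": [0,0,0],"jaw": 1},{"linear": [0.022,-0.056,0],"dr": [0,0,0],"jaw": 1}], force=40)

```text
clock: 1.15
tcp_pos: [0.3626, -0.2912, 0.228]
orientation: [-3.14, 0.009, 0.005]
contact_force: [1.0, -0.9, 0.9]
grip_width: 0.0003
```

>>> drive_tool(commands=[{"linear": [0.022,-0.056,0],"dr": [0,0,-1.2],"jaw": 1},{"linear": [0.022,-0.056,0],"dr": [0,0,0],"jaw": 1},{"linear": [0.022,-0.056,0],"dr": [0,0,0],"jaw": 1},{"linear": [0.022,-0.056,0],"dr": [0,0,0],"jaw": 1},{"linear": [0,0,0],"dr": [0,0,0],"jaw": 1},{"linear": [0,0,0],"dr": [0,0,0],"jaw": 1}])

```text
clock: 1.9
tcp_pos: [0.4506, -0.0542, 0.2287]
orientation: [-3.14, -0.038, 0.001]
contact_force: [0.3, -0.5, 0.3]
grip_width: 0.0003
```

```bash
python3 - <<'E'
from h import *
o=monitor.get_obs();print(o['tcp_pos'],o['orientation'],o['joints'].round(2),o['contact_force'])
save("w1",viewer.grab_frame("wrist"))
c=viewer.calibration("wrist")
for X in((.498,-.0058,.107),(.498,-.1258,.107),(.498,-.066,.077)):print(proj(c,X))
E
```

```text
[ 0.45057015 -0.05423167  0.22869196] [-3.13955004e+00 -3.78176317e-02  1.15129383e-03] [ 0.27  0.13 -0.3   2.05  0.05  0.97 -1.61] [ 0.27448964 -0.45423527  0.28471861]
(np.float64(248.3337885191304), np.float64(157.2962241391242))
(np.float64(427.9089711844374), np.float64(161.909898526137))
(np.float64(336.93166181316377), np.float64(156.20749001793203))
```

View pics/w1.png

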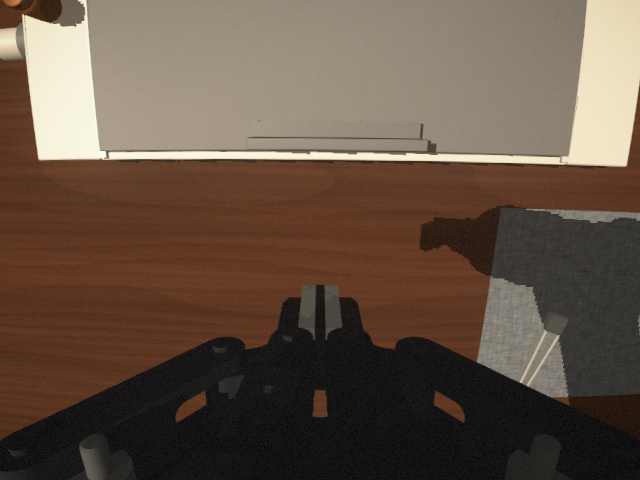

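The wrist view shows the tab at rows 121–150 and columns 247–430. That puts its near face at x≈0.502, about 4 mm beyond my estimate. I centre on it and lower the fingers in front of it.

>>> drive_tool(commands=[{"linear": [0,0.012,0.04],"dr": [0,0,0.5],"jaw": 1},{"linear": [0,0,0.05],"dr": [0,0,0],"jaw": 1},{"linear": [0,0,0.05],"dr": [0,0,0],"jaw": 1},{"linear": [0,0,0],"dr": [0,0,0],"jaw": 1}])

```text
clock: 2.45
tcp_pos: [0.4512, -0.0729, 0.0867]
orientation: [3.141, 0.006, 0.004]
contact_force: [0.6, 0.6, -0.3]
grip_width: -0.0001
```

>>> drive_tool(commands=[{"linear": [0.03,0,0],"dr": [0,0,0],"jaw": 1},{"linear": [0.015,0,0],"dr": [0,0,0],"jaw": 1},{"linear": [0.015,0,0],"dr": [0,0,0],"jaw": 1},{"linear": [0.015,0,0],"dr": [0,0,0],"jaw": 1},{"linear": [0.015,0,0],"dr": [0,0,0],"jaw": 1}])

```text
clock: 3.08
tcp_pos: [0.542, -0.0758, 0.0913]
orientation: [3.139, -0.001, 0.001]
contact_force: [-2.2, 1.9, -1.3]
grip_width: -0.0001
```

>>> drive_tool(commands=[{"linear": [0.018,-0.002,0.002],"dr": [0,0,0],"jaw": 1},{"linear": [0.018,0,0.001],"dr": [0,0,0],"jaw": 1},{"linear": [0.018,0,0.001],"dr": [0,0,0],"jaw": 1},{"linear": [0.018,0,0],"dr": [0,0,0],"jaw": 1}])

```text
clock: 3.58
tcp_pos: [0.6186, -0.0739, 0.0888]
orientation: [3.139, -0.001, 0.002]
contact_force: [-3.2, 1.5, -0.7]
grip_width: -0.0001
```

>>> drive_tool(commands=[{"linear": [0.01,0,0],"dr": [0,0,0],"jaw": 1},{"linear": [0.007,0,0],"dr": [0,0,0],"jaw": 1},{"linear": [0.005,0,0],"dr": [0,0,0],"jaw": 1}])

```text
clock: 3.95
tcp_pos: [0.6322, -0.0737, 0.0885]
orientation: [3.138, -0.002, -0.034]
contact_force: [-21.8, 0.4, 19.0]
grip_width: -0.0001
```

The force rose to 22 N, so the cover is at its stop. I back straight off, then rise.

>>> drive_tool(commands=[{"linear": [-0.01,0,0],"dr": [0,0,0],"jaw": 1},{"linear": [-0.02,0,0],"dr": [0,0,0],"jaw": 1},{"linear": [-0.04,0,-0.02],"dr": [0,0,0],"jaw": 1},{"linear": [-0.04,0,-0.04],"dr": [0,0,0],"jaw": 1},{"linear": [-0.03,0,-0.06],"dr": [0,0,0],"jaw": 1},{"linear": [-0.01,0,-0.06],"dr": [0,0,0],"jaw": 1},{"linear": [0,0,0],"dr": [0,0,0],"jaw": 1}])

```text
clock: 4.82
tcp_pos: [0.4872, -0.0742, 0.2746]
orientation: [3.135, -0.004, -0.012]
contact_force: [0.8, -0.8, -0.8]
grip_width: -0.0
```

```bash
python3 - <<'E'
from h import *
o=monitor.get_obs();print(o['tcp_pos'],o['orientation'],o['contact_force'])
for n in("wrist","top","scene"):
    c=viewer.calibration(n);im=viewer.grab_frame(n)
    if n=="top": save("t2",im);im=cv2.resize(im[130:270,220:440],None,fx=3.6,fy=3.6,interpolation=cv2.INTER_CUBIC)
    if n=="scene": im=cv2.resize(im[220:360,180:440],None,fx=3,fy=3,interpolation=cv2.INTER_CUBIC)
    if n=="wrist": np.save("cw2.npy",c,allow_pickle=True)
    save(n+"2",im)
E
```

```text
[ 0.48716891 -0.07424156  0.27460844] [ 3.13530431 -0.00419227 -0.01184566] [ 0.82719818 -0.76388979 -0.83603225]
```

View pics/wrist2.png

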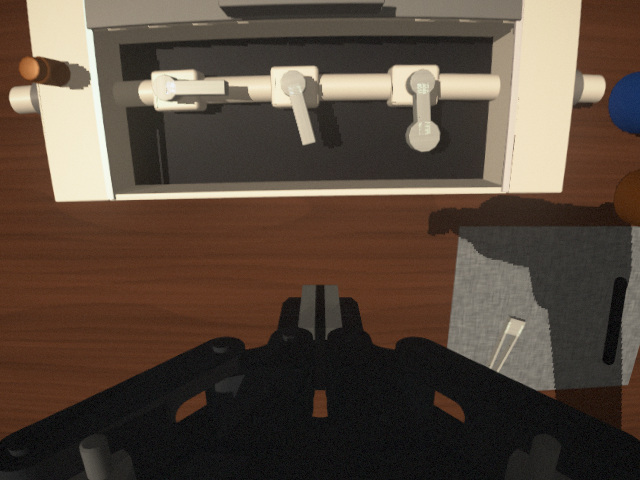

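View pics/top2.png

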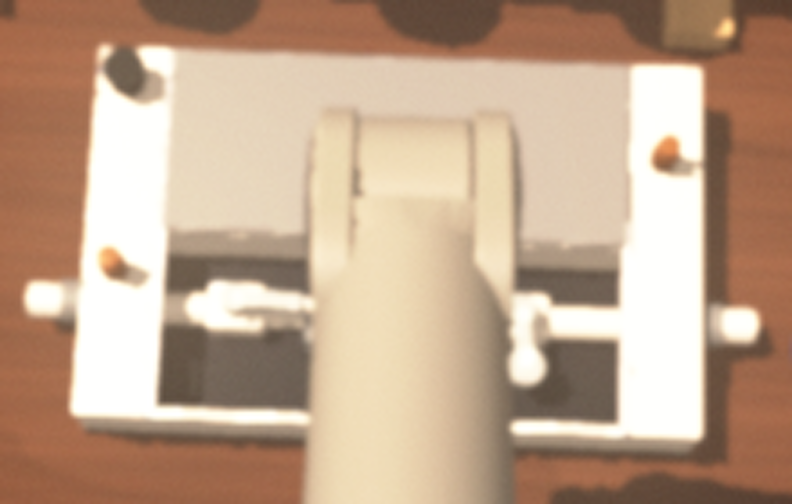

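View pics/scene2.png

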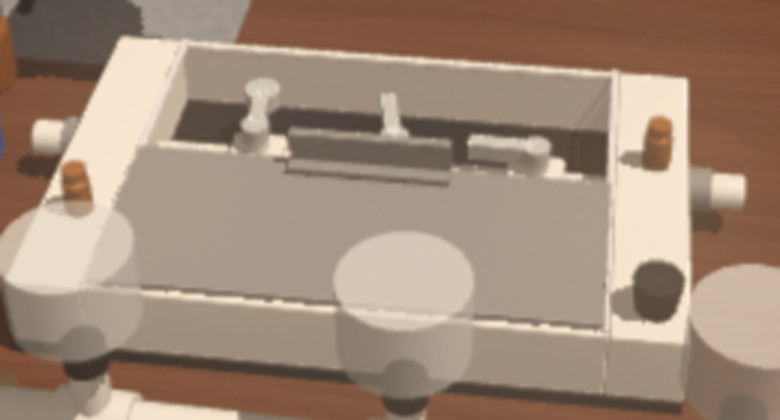

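The cover is back and flat. In the wrist view, left to right, the handles are a shut plain one, a half-turned plain one (end at 308,140), and the disc-ended one on the right (disc at 423,136; pivot near 423,80). I measure the disc, pivot, wall and tab.

```bash
python3 - <<'E'
from h import *
c=np.load("cw2.npy",allow_pickle=True).item()
for n,(u,v),z in(("disc",(423,136),.066),("pivot",(423,80),.07),("midpivot",(292,81),.07),("midend",(308,143),.066),("leftpivot",(168,88),.07),("trayNL",(55,200),.07),("trayNR",(562,191),.07),("bayNL",(113,199),.07),("bayNR",(507,192),.07),("tabnearTopL",(220,9),.107),("bayinnerR",(510,21),.07)):
    print(n,onz(c,u,v,z).round(4))
ct=viewer.calibration("top");print("discTop",onz(ct,527/3.6+220,364/3.6+130,.066), "coverNR",onz(ct,625/3.6+220,245/3.6+130,.077),"coverNL",onz(ct,166/3.6+220,232/3.6+130,.077))
cs=viewer.calibration("scene");print("discScene",onz(cs,262/3+180,92/3+220,.066))
print("coverFar",onz(cs,75/3+180,287/3+220,.077),onz(cs,607/3+180,325/3+220,.077))
E
```

```text
disc [ 0.5466 -0.1668  0.066 ]
pivot [ 0.5929 -0.1633  0.07  ]
midpivot [ 0.5916 -0.0534  0.07  ]
midend [ 0.5404 -0.0661  0.066 ]
leftpivot [0.5878 0.0518 0.07  ]
trayNL [0.493  0.1693 0.07  ]
trayNR [ 0.4993 -0.2998  0.07  ]
bayNL [0.4931 0.1124 0.07  ]
bayNR [ 0.498  -0.2466  0.07  ]
tabnearTopL [ 0.6389 -0.0041  0.107 ]
bayinnerR [ 0.6421 -0.2347  0.07  ]
discTop [ 0.54847374 -0.16867123  0.066     ] coverNR [ 0.64238747 -0.238778    0.077     ] coverNL [0.63434349 0.10938287 0.077     ]
discScene [ 0.55530601 -0.16442878  0.066     ]
coverFar [ 0.79940628 -0.2393031   0.077     ] [0.785284   0.11991508 0.077     ]
```

The disc handle is at the right-hand pivot. The disc measures at (0.548,-0.167) and the pivot at (0.593,-0.164). That is 45–46 mm between them, which fits the 45 mm given, and matches the tray's right-hand pivot. The cover's edges also fit the 145 mm travel. I go to the disc's left side and descend.

>>> drive_tool(commands=[{"linear": [0.03,0.028,0.02],"dr": [0,0,0],"jaw": 1},{"linear": [0.03,0.027,0.03],"dr": [0,0,0],"jaw": 1},{"linear": [0,0,0.05],"dr": [0,0,0],"jaw": 1},{"linear": [0,0,0.04],"dr": [0,0,0],"jaw": 1},{"linear": [0,0,0],"dr": [0,0,0],"jaw": 1}])

```text
clock: 5.6
tcp_pos: [0.5412, -0.1308, 0.1162]
orientation: [3.138, -0.001, -0.043]
contact_force: [0.2, -0.1, -0.2]
grip_width: -0.0002
```

```bash
python3 - <<'E'
from h import *
o=monitor.get_obs();print(o['tcp_pos'],o['orientation'],o['contact_force'])
c=viewer.calibration("wrist");save("w3",viewer.grab_frame("wrist"))
p=o['tcp_pos'];print(proj(c,p),proj(c,(p[0],p[1],.066)))
for X in((.548,-.166,.066),(.593,-.164,.066)):print(proj(c,X))
E
```

```text
[ 0.54123923 -0.13078596  0.11621386] [ 3.13841112e+00 -7.34270245e-04 -4.33186558e-02] [ 0.19388409 -0.13003668 -0.15860123]
(np.float64(317.95296855637065), np.float64(302.5926000258782)) (np.float64(318.0973634310866), np.float64(258.96567999849543))
(np.float64(386.4518356928419), np.float64(246.48357530607))
(np.float64(386.6900532521146), np.float64(158.02787299308812))
```

View pics/w3.png

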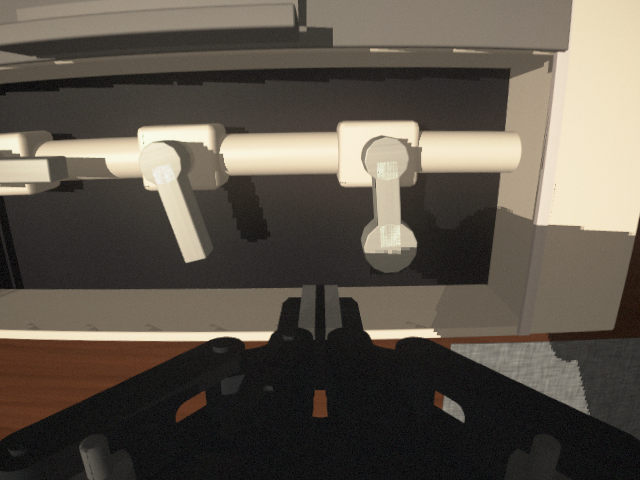

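The disc at (389,247) matches the prediction (386,246), and the finger sits clear to its left. I correct the small tilt and descend to 57 mm.

>>> drive_tool(commands=[{"linear": [0.007,0,0.02],"dr": [0,1.6,0],"jaw": 1},{"linear": [0,0,0.025],"dr": [0,0,0],"jaw": 1},{"linear": [0,0,0.01],"dr": [0,0,0],"jaw": 1},{"linear": [0,0,0.003],"dr": [0,0,0],"jaw": 1}])

```text
clock: 6.15
tcp_pos: [0.5549, -0.131, 0.0646]
orientation: [3.137, 0.001, 0.022]
contact_force: [-0.1, -0.5, -0.3]
grip_width: -0.0001
```

>>> drive_tool(commands=[{"linear": [-0.008,0,0.005],"dr": [0,-0.7,0],"jaw": 1},{"linear": [0,0,0.004],"dr": [0,0,0],"jaw": 1},{"linear": [0,0,0],"dr": [0,0,0],"jaw": 1}])

```text
clock: 6.52
tcp_pos: [0.5477, -0.1313, 0.0571]
orientation: [3.136, 0.0, 0.006]
contact_force: [-0.2, -0.3, 0.4]
grip_width: 0.0001
```

>>> drive_tool(commands=[{"linear": [0,0.01,0],"dr": [0,0,0],"jaw": 1},{"linear": [-0.002,0.01,0],"dr": [0,0,0],"jaw": 1},{"linear": [-0.002,0.01,0],"dr": [0,0,0],"jaw": 1}])

```text
clock: 6.9
tcp_pos: [0.5455, -0.1607, 0.058]
orientation: [3.138, 0.005, 0.012]
contact_force: [1.7, 3.3, 0.3]
grip_width: -0.0001
```

>>> drive_tool(commands=[{"linear": [0,0.01,0.001],"dr": [0,0,0],"jaw": 1},{"linear": [0.001,0.01,0],"dr": [0,0,0],"jaw": 1},{"linear": [0.005,0.008,0],"dr": [0,0,0],"jaw": 1}])

```text
clock: 7.28
tcp_pos: [0.55, -0.1907, 0.0567]
orientation: [3.139, 0.004, 0.007]
contact_force: [-0.7, 4.0, 0.1]
grip_width: -0.0003
```

```bash
python3 - <<'E'
from h import *
save("w4",viewer.grab_frame("wrist"))
E
```

```text
(no output)
```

View pics/w4.png

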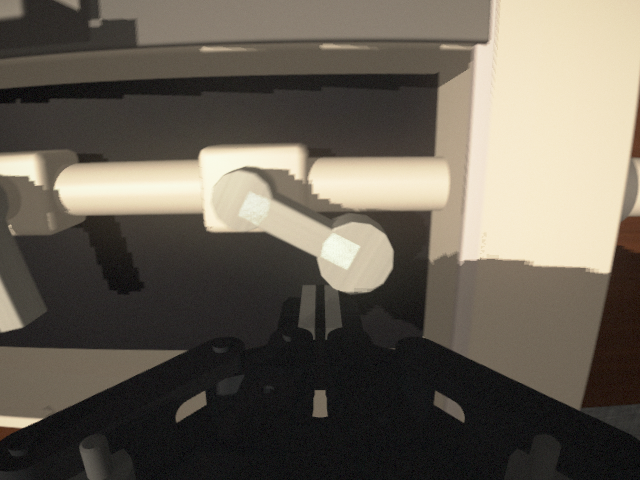

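The handle has turned about 60°; the disc is at (355,255), just ahead and to the right of the fingertip. I continue mostly forward.

>>> drive_tool(commands=[{"linear": [0.004,0.009,0],"dr": [0,0,0],"jaw": 1},{"linear": [0.008,0.005,0],"dr": [0,0,0],"jaw": 1},{"linear": [0.008,0.001,0],"dr": [0,0,0],"jaw": 1},{"linear": [0.006,0,0],"dr": [0,0,0],"jaw": 1}])

```text
clock: 7.82
tcp_pos: [0.5702, -0.2112, 0.0554]
orientation: [3.136, -0.004, -0.018]
contact_force: [-24.5, 4.7, 21.0]
grip_width: 0.0001
```

The force jumped to 24 N, so the stop is likely reached. I back off and look.

>>> drive_tool(commands=[{"linear": [-0.008,0,0],"dr": [0,0,0],"jaw": 1},{"linear": [-0.01,-0.01,0],"dr": [0,0,0],"jaw": 1},{"linear": [0,0,0],"dr": [0,0,0],"jaw": 1}])

```text
clock: 8.2
tcp_pos: [0.5542, -0.2006, 0.0562]
orientation: [3.136, -0.003, -0.012]
contact_force: [0.8, 0.3, 0.2]
grip_width: 0.0001
```

```bash
python3 - <<'E'
from h import *
c=viewer.calibration("wrist");np.save("c5.npy",c,allow_pickle=True)
save("w5",viewer.grab_frame("wrist"))
E
```

```text
(no output)
```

View pics/w5.png

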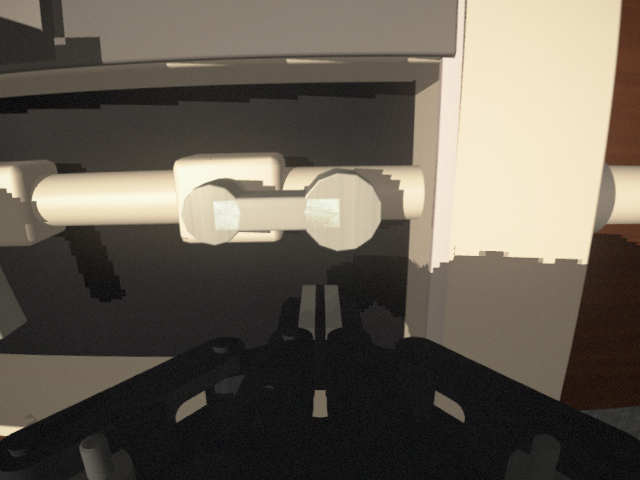

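The handle lies parallel to the pipe (pivot 211,214; disc 342,210), so it is shut. I rise clear and retreat.

>>> drive_tool(commands=[{"linear": [-0.008,0,-0.03],"dr": [0,0,0],"jaw": 1},{"linear": [0,0,-0.06],"dr": [0,0,0],"jaw": 1},{"linear": [0,0,-0.06],"dr": [0,0,0],"jaw": 1},{"linear": [-0.02,0.03,-0.05],"dr": [0,0,0],"jaw": 1},{"linear": [-0.02,0.05,0],"dr": [0,0,0],"jaw": 1},{"linear": [-0.02,0.05,0],"dr": [0,0,0],"jaw": 1},{"linear": [-0.02,0.05,0],"dr": [0,0,0],"jaw": 1},{"linear": [-0.02,0.05,0],"dr": [0,0,0],"jaw": 1}])

```text
clock: 9.25
tcp_pos: [0.4559, -0.4321, 0.2695]
orientation: [3.129, 0.019, 0.014]
contact_force: [0.5, -0.3, -0.6]
grip_width: -0.0001
```

>>> drive_tool(commands=[{"linear": [-0.02,0.05,0],"dr": [0,0,0],"jaw": 1},{"linear": [-0.02,0.05,0],"dr": [0,0,0],"jaw": 1},{"linear": [0,0,0],"dr": [0,0,0],"jaw": 1},{"linear": [0,0,0],"dr": [0,0,0],"jaw": 1}])

```text
clock: 9.75
tcp_pos: [0.414, -0.5416, 0.2713]
orientation: [3.124, 0.009, 0.017]
contact_force: [0.2, 0.6, -0.8]
grip_width: 0.0002
```

```bash
python3 - <<'E'
from h import *
o=monitor.get_obs();print(o['clock'],o['tcp_pos'],o['contact_force'])
im=viewer.grab_frame("top");save("t6",im);save("t6c",cv2.resize(im[130:270,220:440],None,fx=3.6,fy=3.6,interpolation=cv2.INTER_CUBIC));save("s6",viewer.grab_frame("scene"))
E
```

```text
9.75 [ 0.41397522 -0.54156724  0.27133797] [ 0.20484122  0.55023662 -0.75259123]
```

View pics/t6c.png

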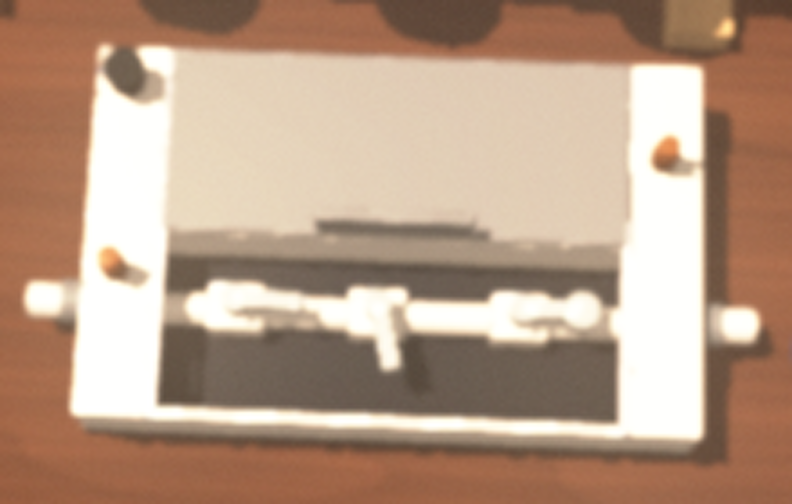

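View pics/s6.png

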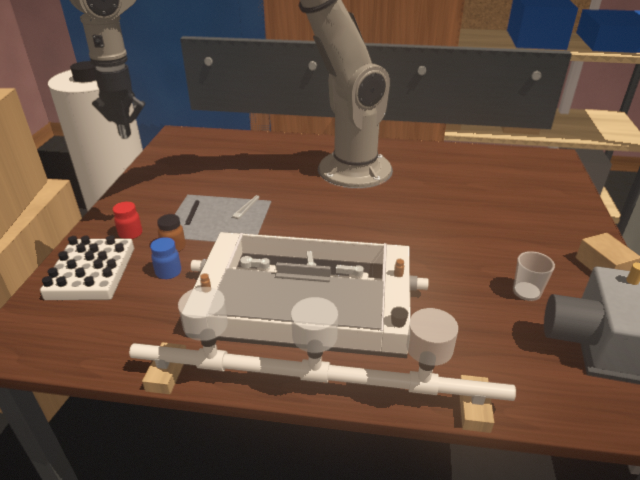

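Final views: the cover is flush at the tray's far edge and the disc handle lies along the pipe. The plain handles, vials, stopper, jar, beaker, tweezers and marker sit where they were. One numeric check of cover travel and handle angle, then hand in.

```bash
python3 - <<'E'
from h import *
ct=viewer.calibration("top");f=lambda u,v,z:onz(ct,u/3.6+220,v/3.6+130,z)
print("tab travel",f(402,236,.107)-f(395,412,.107))
c=np.load("c5.npy",allow_pickle=True).item()
p,d=onz(c,211,214,.068),onz(c,342,210,.066);print(p,d,90-np.degrees(np.arctan2(-(d-p)[0],-(d-p)[1]))-.84*1)
E
```

```text
tab travel [0.13364177 0.00146244 0.        ]
[ 0.59303366 -0.16403641  0.068     ] [ 0.59380652 -0.20902089  0.066     ] 90.14427223090104
```

The handle angle is 90°. The rough tab travel of 134 mm is lower than the contact data suggests, so I measure it better in the sharper top-view profiles.

```bash
python3 - <<'E'
from h import *
ct=viewer.calibration("top")
a=cv2.imread("pics/top0.png",0);b=cv2.imread("pics/t6.png",0)
for u in(275,290,370,385):
    print(u,"A",[(v,int(a[v,u])) for v in range(238,256)][::1]);print(" B",[(v,int(b[v,u])) for v in range(140,150)],[(v,int(b[v,u])) for v in range(188,206)])
for u in (290,370): print([ (v,onz(ct,u,v,.077)[0].round(4)) for v in (144,146,148,192,194,196,198,200,244,246,248)])
im=cv2.imread("pics/s6.png");cv2.imwrite("pics/s6c.png",cv2.resize(im[225:355,190:430],None,fx=3.3,fy=3.3,interpolation=cv2.INTER_CUBIC))
E
```

```text
275 A [(238, 190), (239, 188), (240, 188), (241, 183), (242, 177), (243, 200), (244, 233), (245, 236), (246, 198), (247, 146), (248, 127), (249, 115), (250, 97), (251, 78), (252, 75), (253, 84), (254, 94), (255, 100)]
 B [(140, 123), (141, 123), (142, 132), (143, 159), (144, 189), (145, 207), (146, 212), (147, 213), (148, 213), (149, 213)] [(188, 219), (189, 219), (190, 219), (191, 218), (192, 217), (193, 204), (194, 177), (195, 162), (196, 160), (197, 161), (198, 158), (199, 153), (200, 138), (201, 115), (202, 97), (203, 94), (204, 94), (205, 92)]
290 A [(238, 188), (239, 187), (240, 186), (241, 187), (242, 187), (243, 195), (244, 229), (245, 248), (246, 243), (247, 197), (248, 139), (249, 123), (250, 110), (251, 89), (252, 76), (253, 81), (254, 91), (255, 97)]
 B [(140, 123), (141, 123), (142, 125), (143, 135), (144, 167), (145, 199), (146, 210), (147, 211), (148, 211), (149, 212)] [(188, 217), (189, 217), (190, 217), (191, 217), (192, 213), (193, 201), (194, 181), (195, 167), (196, 161), (197, 159), (198, 158), (199, 154), (200, 143), (201, 120), (202, 101), (203, 97), (204, 103),
[... 1027 characters left out ...]
, (197, 193), (198, 168), (199, 157), (200, 157), (201, 157), (202, 157), (203, 153), (204, 136), (205, 111)]
[(144, np.float64(0.785)), (146, np.float64(0.779)), (148, np.float64(0.7731)), (192, np.float64(0.6447)), (194, np.float64(0.639)), (196, np.float64(0.6333)), (198, np.float64(0.6276)), (200, np.float64(0.622)), (244, np.float64(0.4995)), (246, np.float64(0.494)), (248, np.float64(0.4886))]
[(144, np.float64(0.7967)), (146, np.float64(0.7907)), (148, np.float64(0.7847)), (192, np.float64(0.6563)), (194, np.float64(0.6505)), (196, np.float64(0.6448)), (198, np.float64(0.6391)), (200, np.float64(0.6335)), (244, np.float64(0.5109)), (246, np.float64(0.5054)), (248, np.float64(0.4999))]
```

View pics/s6c.png

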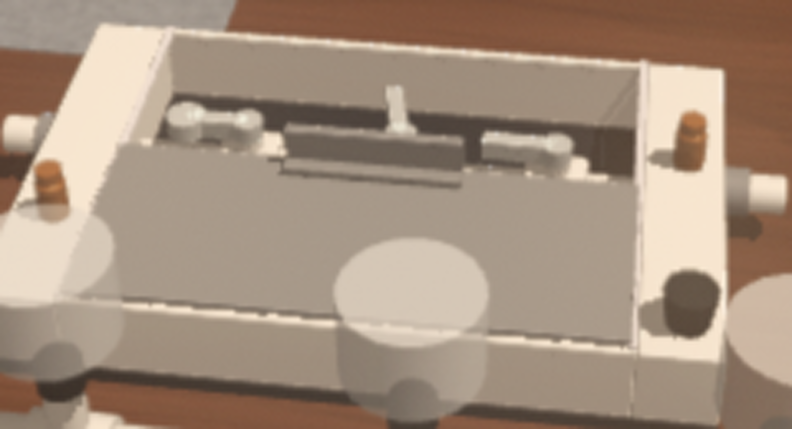

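Edge profiles give 138–139 mm of travel, read slightly short because the deck lip blends with the cover edge. That is above the 130 mm limit, and the 22 N at the stop agrees. I hand in.

```bash
python3 - <<'E'
from bench import job
print(job.hand_in())
E
```

```text
the job is handed in; nothing more can be done
None
```

I pushed the cover back by its tab to its stop, then pushed the disc-ended handle shut, and handed the job in at about 10 s of the 48 s. The disc handle was the right-hand one of the three. The arm finished clear of everything.

- **Cover:** the force rose to 22 N at the stop, well above the 2–4 N it takes to slide. In the last pictures it lies flat and level with the tray's far edge. My travel measurements did not quite agree: a rough reading from the tab gave 134 mm. Sharper edge profiles gave 138–139 mm, and the finger's contact position suggested about 145 mm. All three are above the 130 mm needed.
- **Disc handle:** the force rose to about 24 N at its stop, and the wrist picture after backing off gave about 90° of turn.
- **Everything else:** by eye in the final pictures, the plain handles, vials, stopper, jar, beaker, tweezers and marker stand where they were. I did not measure their positions.

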